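Load a turned blank on a ramp behind its cam-raised stop

ROBOT

A 7-joint arm with a two-finger parallel gripper is mounted at the origin on the work surface. World frame = base frame: x ahead of the robot, y to its left, z up, the work surface at z = 0. Lengths are in m, angles in rad, forces in N, time in s.
With the tool pointing down it reaches from about 0.4 to 0.85 m from the base axis. Payload 10.4 kg.
Tool frame: the origin (TCP) lies between the finger pads; the fingertips stand arm.tip_extent ahead of it and the grasp point (between the pads) is the TCP (arm.tip_extent is the distance from the TCP to the fingertips, in m); z points along the fingers, y is the direction in which the jaws open and shut (so a half turn about z gives the same grasp; the last joint's range is limited). The gripper opens to 87 mm and grips with 3 to 60 N. Pads are 19 mm wide; open, the fingers measure 117 mm over their backs; the gripper's body (75 mm by 190 mm) begins 51 mm behind the grasp point.
Start: joints at [1.092, 0.332, -0.065, 1.46, 0.022, 1.35, -0.088], TCP at [0.275, -0.561, 0.242] pointing down, gripper open.
Joint ranges: [-2.6, 2.6], [-0.5, 2.12], [-1.47, 1.34], [0.16, 2.42], [-1.27, 4.41], [0.06, 2.06], [-2.6, 2.6]. Speed limits (rad/s): [2.22, 2.22, 2.79, 2.79, 3.14, 3.14, 3.14].

INTERFACE

Orientations are given as a 3x3 rotation matrix whose columns are the frame's x, y, z axes.
In Python, from rig import arm, cams gives the robot as it stands.
- The arm moves only by the tool jog_arm, never from a script. Its argument "series" is a list of rows, each a list of 4 numbers: the shift along the tool's x, y, z normalised to -1 to 1, where 1 is 0.03 m, then the turn about the tool's z normalised to -1 to 1, where 1 is pi rad. A call has 1 to 20 rows; each row shifts and turns the commanded pose from where the row before left it, along the tool's axes as they then stand; what a row does not reach is not made up. A row lasts 1/8 s, in which the tool goes at most 62.5 mm and 10.7 degrees, less where a joint would pass 70% of its speed; a pose out of reach is approached as far as the arm can. A call with a number of a shift or a turn outside -1 to 1 is refused whole. A call with a gripper value outside its range is refused whole. "claw" is the opening, from -1 (shut) to 1 (fully open), so that 0 is half open, set as the call begins (left out, the last holds). The fingers move at their own pace and stop on an object; the grip force is fixed at half the most. Time passes only in rows, so rows that do not move let the fingers close. It gives the time, the measured TCP pose, the force and the opening at its end, in the units of the state.
- arm.state(): the state, without advancing time (a new reading comes with each control period).
- cams.grab_frame(name): name is "scene" or "top" or "wrist"; returns the picture (400x640x3 uint8, blue, green, red); there is no depth.
- cams.camera_info(name): a dict with "fx", "fy", "cx", "cy" (pixels), "R" (3x3) and "t" (3): a world point X has camera coordinates R X + t. Camera axes: x right, y down, z forward; pixel columns grow to the right and rows downward; lengths in m; the calibration is good to about 2 mm. A picture is of the moment at which its call begins: read the wrist's pose just before it. camera_info takes no time and is no camera call; for the wrist camera it gives the pose at the moment of the call.
- arm.close_job(): hands the job in, once; it reports no verdict.
The state is a dict: "t": time; "qpos": joint angles; "joint_vel": joint speeds; "joint_efforts": joint torques, N m; "tool_pos": TCP position; "tcp_rot": TCP orientation; "wrist_force": force on the tool from outside, world axes, zero at the start; "wrist_torque": the same for the moment, N m; "width": finger opening in m.
Only numpy, scipy, OpenCV 4.12 (cv2) and the standard library are available. Lean on these libraries where they do the work, as an engineer would, in place of code of your own. Each camera call takes 0.05 s, during which the arm holds its last target.

TASK

First swing the cam handle beside the loading ramp up until it stands upright, so that the cam's nose holds the sprung stop bar fully raised. Then lay the thick round blank with the stubbed ends across the middle of the ramp, lowering it rather than dropping it, so that it comes to rest on the bed against the raised stop bar instead of rolling away. Leave the plain dowel and everything else on the bench where it is.

Things in the scene. Friction and masses are not known exactly. Their poses are not given: they have to be found in the camera images.
- ramp: Fixed wooden loading ramp, lengths in mm. Origin on the bench under the bed; x points down the slope, y across, z up. Place and yaw vary. The flat bed is 200 wide (y -100 to 100), open-sided, and falls 9 degrees towards +x: surface 104 high at its upper end (x -80), 77 at its lower end (x 90), where the stop bar crosses. Cam and handle are beside it at the -y side. Base board 8 thick.
- rest (a point): The point, fixed to the ramp at (67, 0, 108) in the ramp's frame, where the blank's centre lies when it rests on the middle of the bed against the raised stop bar. Axes as the ramp's.
- stop_top (a point): Middle of the top face of the aluminium stop bar (16 thick, 190 wide, at ramp x = 91 to 107). Lowered, its top is 75 above the bench, 2 below the bed's lower end, so that anything round rolls over it and off; raised by the cam, its top is 96 high.
- stop (a joint): Height in m of the sprung stop bar above its lowered position: 0 lowered, 0.021 when the cam's high point is right under it. A spring and its weight push it down on the cam (6 to 10 N); it cannot be left up without the cam.
- cam (a joint): Angle (rad) of cam and handle about the level axle. 0: cam nose (high point) and handle straight up. Negative: leaning up the slope (ramp -x); -1.57 is level. Starts at -1.5 to -1.2, turns from -1.6 to 1.0, no click or end stop at 0. Lift begins at about -1.1. Friction (0.15 N m) holds it within 0.35 of upright; further off the spring turns it away. Takes about 3 N at the grip.
- axle (a point): Point on the cam's axle in the plane of the handle: at (99, -195, 38) in the ramp's frame; the axle runs along the ramp's y.
- handle_grip (a point): Centre of the handle's dark wooden grip, 120 from the axle. Grip 18 thick (along the ramp's y), 22 wide, 50 long along the handle; a flat steel bar 12 x 8 joins it to the axle. It swings in the ramp's x-z plane, over clear bench 90 outside the bed's edge; it can be pinched from above, closing along the ramp's y, and led along its arc.
- cam_nose (a point): Tip of the steel cam's nose, 46 from the axle (the rest of the cam is round, 24 radius), under the flat steel shoe (92 long) at the end of the stop bar.
- blank_center (a point): Centre of the turned wooden blank, lying on its side on the flat bench: thick round body 54 diameter, 120 long, with a thin stub 24 diameter, 15 long at each end (150 over all), about 0.2 kg (0.15 to 0.27). Its x axis runs along the blank, within 0.35 rad of world x at the start; its own y and z turn as it rolls. It rolls at a touch.
- dowel_center (a point): Centre of the plain wooden dowel, 40 diameter, 160 long, lying loose on its side near the blank (either may be nearer the ramp). Its x axis runs along it. Not part of the job; it rolls at a touch.
- glue: Bystander: glue bottle, white, 170 tall, 64 across, standing; origin at the centre of its underside.
- finish_can: Bystander: can of finish, 110 tall, 84 across, standing; origin at the centre of its underside.
- pattern: Bystander: pointed wooden pattern piece, about 140 long, 107 wide, 34 high, lying; origin on its underside, about half-way along.
- sanding_block: Bystander: cork and wood sanding block 110 x 60 x 33; origin at the centre of its underside.
- brush: Bystander: paint brush, lying; origin on its underside, about half-way along.
- hammer: Bystander: hammer, lying; origin on its underside, about half-way along.
- mug: Bystander: white mug, 95 tall, 80 across; origin at the centre of its underside.
Mind the look-alikes: they are no part of the job. What is shaped like the part that bears blank_center but green is not meant.

How it is judged:
By the outcome, as a careful person would: the job done as asked, in the order asked, and still so for the second after the job is handed in, with the robot touching nothing.
It also fails if it takes over 70 s, if anything falls off the work surface, if the arm or the gripper's body presses on something with over 40 N, if the wrist force passes 120 N, or if a joint passes its speed limit or range.

## Working session

There is one attempt and no reset: what is moved stays moved. The work goes in short steps, Python scripts to look and compute and a tool call to move; the robot and the scene stay as the last step left them, time stands still between calls to the robot, and variables do not carry over. Pictures are saved under pics/ and viewed, and the job is handed in when it is done.

Besides the shell and the picture viewer there is one more tool, called after "Emit:" as name([rows], argument=value, ...), one row to a line, values as JSON. jog_arm: Moves the arm, as the interface text tells. Scaled input: -1 to 1 covers 0.03 m each way for a shift and pi rad each way for a turn. Its arguments: {"type":"object","properties":{"series":{"type":"array"},"claw":{"type":"number"}},"required":["series"]}

```bash
ls; mkdir -p pics; python3 - <<'E'
from rig import arm,cams
import cv2
s=arm.state();print(s['t'],s['tool_pos'],s['tcp_rot'],s['width'],arm.tip_extent)
for n in('scene','top','wrist'):
    cv2.imwrite(f'pics/{n}0.png',cams.grab_frame(n)); print(n,cams.camera_info(n))
E
```

```text
pics
0.0 [ 0.27495719 -0.56086777  0.24076106] [[ 8.97931356e-01  4.40135027e-01 -6.62044647e-04]
 [ 4.40135523e-01 -8.97930474e-01  1.25921442e-03]
 [-4.02456904e-05 -1.42207748e-03 -9.99998988e-01]] 0.08701163118060319 0.019
scene {'fx': 438.4080224976261, 'fy': 438.4080224976261, 'cx': 317.17322254335176, 'cy': 198.08708726157724, 'R': array([[-0.36007693,  0.93276211, -0.01730442],
       [ 0.71716574,  0.26489117, -0.64459752],
       [-0.59667236, -0.24451484, -0.76432623]]), 't': array([ 0.19903018, -0.29804092,  1.62961252])}
top {'fx': 378.54998353893484, 'fy': 378.54998353893484, 'cx': 329.04299358640054, 'cy': 197.301791966198, 'R': array([[-2.31117649e-04, -9.99682121e-01,  2.52111922e-02],
       [-9.83305732e-01, -4.36026536e-03, -1.81908836e-01],
       [ 1.81960938e-01, -2.48323522e-02, -9.82992152e-01]]), 't': array([-0.03500014,  0.51896892,  1.04584872])}
wrist {'fx': 317.42295225076157, 'fy': 317.42295225076157, 'cx': 321.9932587370228, 'cy': 201.02718294002423, 'R': array([[ 4.39817064e-01, -8.98087209e-01, -5.61089046e-04],
       [-8.65108486e-01, -4.23834095e-01,  2.68238639e-01],
       [-2.41139500e-01, -1.17490528e-01, -9.63352333e-01]]), 't': array([-0.6245636 , -0.03183424,  0.39030175])}
```

View pics/scene0.png

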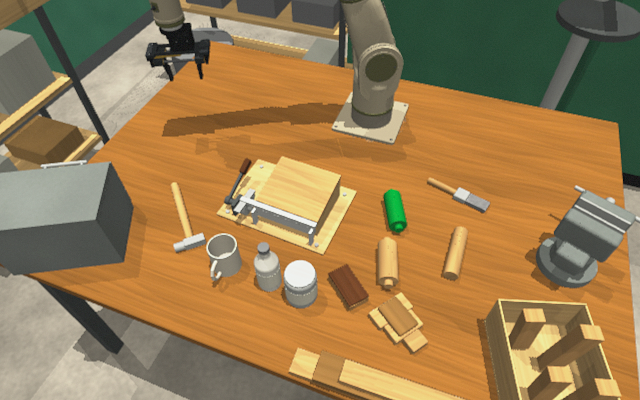

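View pics/top0.png

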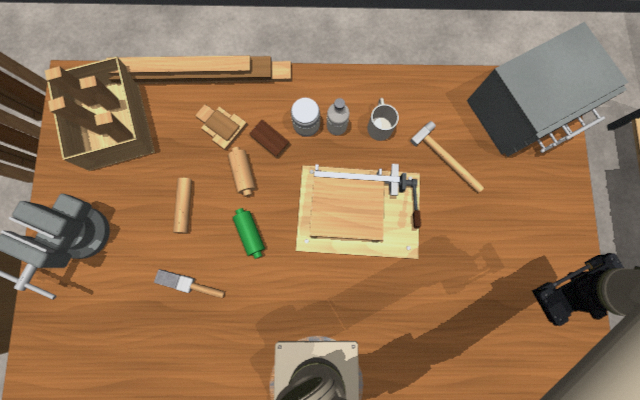

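View pics/wrist0.png

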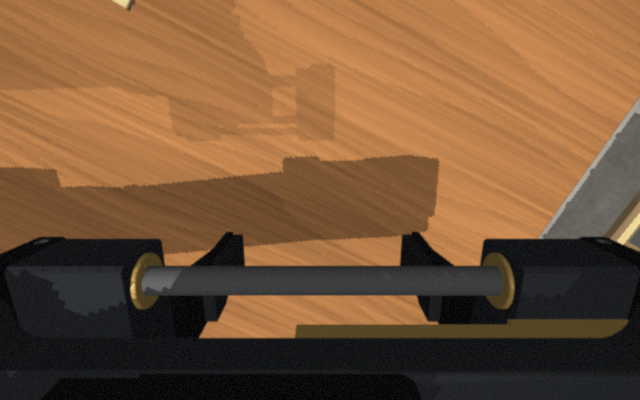

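```bash
cat > h.py <<'E'
import numpy as np,cv2
from rig import arm,cams
def ray(ci,u,v):
    R=np.array(ci['R']);t=np.array(ci['t'])
    d=R.T@np.array([(u-ci['cx'])/ci['fx'],(v-ci['cy'])/ci['fy'],1]);return -R.T@t,d
def onz(ci,u,v,z):
    o,d=ray(ci,u,v);return o+d*(z-o[2])/d[2]
def proj(ci,X):
    c=np.array(ci['R'])@np.array(X)+ci['t'];return np.array([ci['fx']*c[0]/c[2]+ci['cx'],ci['fy']*c[1]/c[2]+ci['cy']])
def two(c1,p1,c2,p2):
    o1,d1=ray(c1,*p1);o2,d2=ray(c2,*p2)
    A=np.stack([d1,-d2],1);s=np.linalg.lstsq(A,o2-o1,rcond=None)[0]
    a=o1+s[0]*d1;b=o2+s[1]*d2;return (a+b)/2,np.linalg.norm(a-b)
E
python3 - <<'E'
import cv2
t=cv2.imread('pics/top0.png');s=cv2.imread('pics/scene0.png')
cv2.imwrite('pics/t_ramp.png',cv2.resize(t[155:265,290:430],None,fx=5,fy=5,interpolation=cv2.INTER_CUBIC))
cv2.imwrite('pics/s_ramp.png',cv2.resize(s[145:260,210:365],None,fx=5,fy=5,interpolation=cv2.INTER_CUBIC))
cv2.imwrite('pics/t_bl.png',cv2.resize(t[95:265,160:290],None,fx=3.5,fy=3.5,interpolation=cv2.INTER_CUBIC))
E
```

```text
(no output)
```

View pics/t_ramp.png

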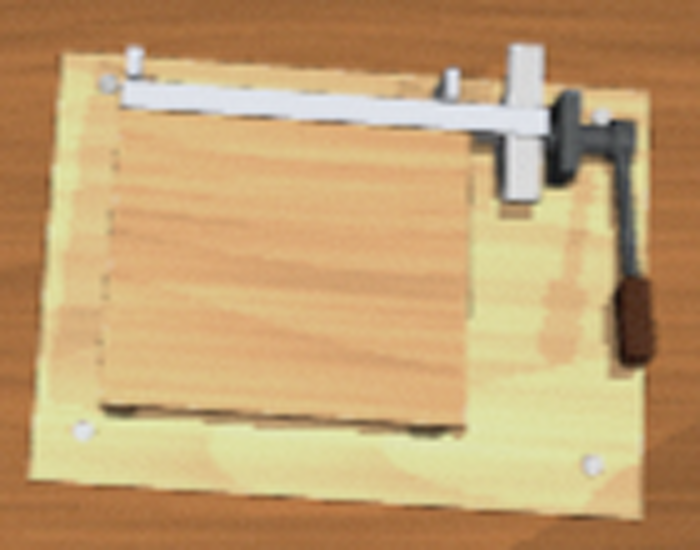

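View pics/s_ramp.png

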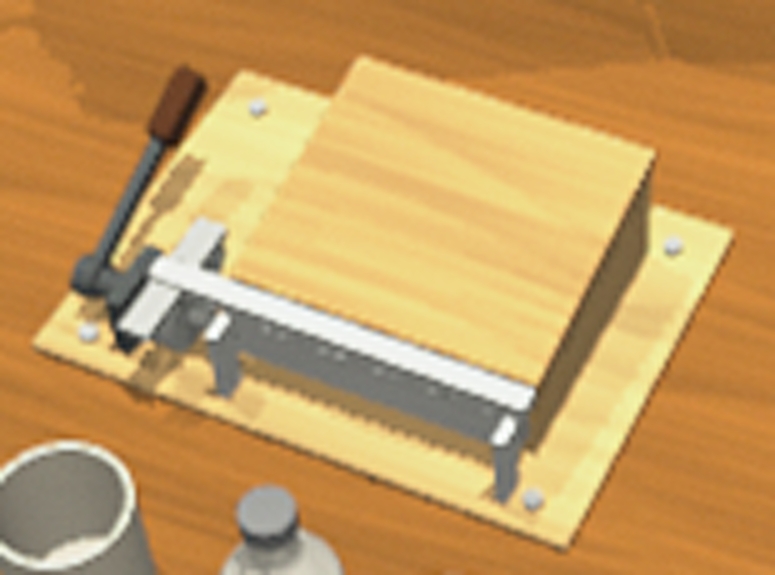

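View pics/t_bl.png

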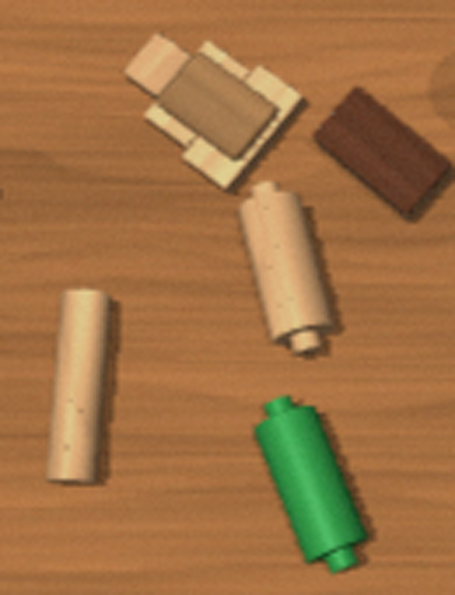

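```bash
cat > m1.py <<'E'
from h import *
T=cams.camera_info('top');S=cams.camera_info('scene')
tp=lambda u,v:((u+.5)/5-.5+290,(v+.5)/5-.5+155)
sp=lambda u,v:((u+.5)/5-.5+210,(v+.5)/5-.5+145)
pts={'upL(+y)':((103,406),(655,152),.104),'upR':((464,429),(362,57),.104),
'boardBL':((30,480),(733,232),.008),'boardBR':((641,518),(240,72),.008),'boardTL':((63,54),(570,548),.008),'boardTR':((648,90),(36,346),.008),
'grip tip':((637,360),(190,70),None),'grip inner':((633,283),(163,135),None),'hub':((622,136),(90,272),.038)}
r={}
for k,(a,b,z) in pts.items():
    P,e=two(T,tp(*a),S,sp(*b)); r[k]=P
    print(k,P.round(4),round(e*1e3,1),onz(T,*tp(*a),z).round(4) if z else '',onz(S,*sp(*b),z).round(4) if z else '')
E
python3 m1.py
```

```text
upL(+y) [0.4034 0.0186 0.101 ] 0.9 [0.4033 0.0181 0.104 ] [0.406  0.0199 0.104 ]
upR [ 0.3915 -0.1768  0.1031] 1.0 [ 0.3913 -0.1762  0.104 ] [ 0.3924 -0.1769  0.104 ]
boardBL [0.3682 0.0621 0.0076] 1.2 [0.368  0.0626 0.008 ] [0.3687 0.0616 0.008 ]
boardBR [ 0.3465 -0.2957  0.0075] 1.4 [ 0.3463 -0.2948  0.008 ] [ 0.3471 -0.2961  0.008 ]
boardTL [0.6251 0.0471 0.0062] 0.8 [0.6247 0.0467 0.008 ] [0.6261 0.0479 0.008 ]
boardTR [ 0.604  -0.3094  0.0083] 1.5 [ 0.6044 -0.3103  0.008 ] [ 0.6037 -0.3088  0.008 ]
grip tip [ 0.4306 -0.2761  0.0938] 4.0  
grip inner [ 0.4747 -0.2773  0.0788] 0.7  
hub [ 0.5667 -0.2835  0.0472] 0.9 [ 0.5686 -0.2854  0.038 ] [ 0.5604 -0.2892  0.038 ]
```

Emit:
jog_arm([
  [0,0,0,0.041],
  [0,0,0,0.041],
  [0,0,0,0.041],
  [0,0,0,0.041],
  [0.54,-0.98,0,0],
  [0.54,-0.98,0,0],
  [0.54,-0.98,0,0],
  [0.54,-0.98,0,0],
  [0.54,-0.98,0,0],
  [0.54,-0.98,0,0],
  [0.54,-0.98,0,0],
  [0.54,-0.98,0,0],
  [0,0,0,0],
  [0,0,0,0],
], claw=0.2)

```text
t: 1.9
tool_pos: [0.418, -0.3347, 0.2414]
tcp_rot: [[0.998, -0.06, -0.0], [-0.06, -0.998, -0.0], [-0.0, 0.0, -1.0]]
wrist_force: [0.8, -0.3, 0.8]
width: 0.0518
```

```bash
python3 - <<'E'
from h import *
s=arm.state();print(s['t'],s['tool_pos'],s['tcp_rot'],s['width'],s['wrist_force'])
w=cams.camera_info('wrist');im=cams.grab_frame('wrist');cv2.imwrite('pics/w1.png',im);print(w)
E
```

```text
1.9 [ 0.41798502 -0.33467853  0.24142237] [[ 9.98203346e-01 -5.99157448e-02 -4.27692956e-04]
 [-5.99158624e-02 -9.98203395e-01 -2.67644823e-04]
 [-4.10888422e-04  2.92789550e-04 -9.99999873e-01]] 0.05179256671690997 [ 0.76336764 -0.3293337   0.78718585]
{'fx': 317.42295225076157, 'fy': 317.42295225076157, 'cx': 321.9932587370228, 'cy': 201.02718294002423, 'R': array([[-6.02451729e-02, -9.98183507e-01,  4.54069258e-04],
       [-9.61542636e-01,  5.81558270e-02,  2.68428125e-01],
       [-2.67966934e-01,  1.57348918e-02, -9.63299608e-01]]), 't': array([-0.30874665,  0.3891949 ,  0.50758348])}
```

View pics/w1.png

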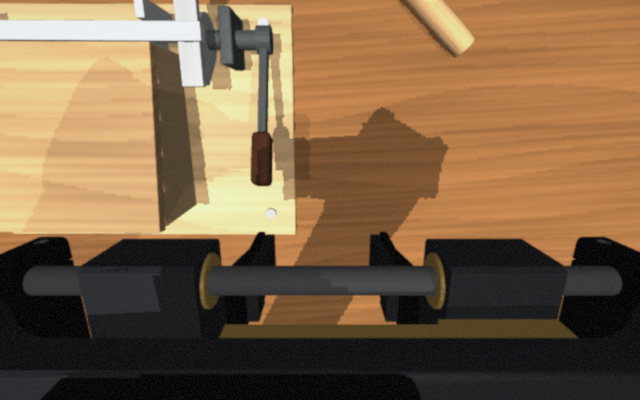

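```bash
cat > m2.py <<'E'
from h import *
W=dict(fx=317.42295,fy=317.42295,cx=321.99326,cy=201.02718,R=np.array([[-6.02451729e-02, -9.98183507e-01,  4.54069258e-04],
       [-9.61542636e-01,  5.81558270e-02,  2.68428125e-01],
       [-2.67966934e-01,  1.57348918e-02, -9.63299608e-01]]),t=np.array([-0.30874665,  0.3891949 ,  0.50758348]))
T=cams.camera_info('top');S=cams.camera_info('scene')
from m1 import tp,sp
tr=np.array([.418,-.3347])
for n,u,v,z in [('grip c',261,160,.085),('grip c',261,160,.095),('bar',264,90,.06),('hub',263,38,.047),('bedR up',162,230,.104),('boardBR',296,234,.008),('boardTR',293,5,.008),('stop right',200,30,.075)]:
    P=onz(W,u,v,z);print(n,P.round(4))
for n,a,b in [('grip tip',(262,186),(637,360)),('grip in',(262,133),(633,283))]:
    print(n,two(W,a,T,tp(*b)))
for n,a,b in [('grip tip',(262,186),(190,70)),('grip in',(262,133),(163,135))]:
    print(n,two(W,a,S,sp(*b)))
E
python3 m2.py | grep -v '^b.*\] .*\['
```

```text
upL(+y) [0.4034 0.0186 0.101 ] 0.9 [0.4033 0.0181 0.104 ] [0.406  0.0199 0.104 ]
upR [ 0.3915 -0.1768  0.1031] 1.0 [ 0.3913 -0.1762  0.104 ] [ 0.3924 -0.1769  0.104 ]
grip tip [ 0.4306 -0.2761  0.0938] 4.0  
grip inner [ 0.4747 -0.2773  0.0788] 0.7  
hub [ 0.5667 -0.2835  0.0472] 0.9 [ 0.5686 -0.2854  0.038 ] [ 0.5604 -0.2892  0.038 ]
grip c [ 0.452  -0.2788  0.085 ]
grip c [ 0.4533 -0.2808  0.095 ]
bar [ 0.516  -0.2842  0.06  ]
hub [ 0.5643 -0.2863  0.047 ]
bedR up [ 0.3944 -0.1822  0.104 ]
boardBR [ 0.3455 -0.2971  0.008 ]
boardTR [ 0.6022 -0.3151  0.008 ]
stop right [ 0.568 -0.236  0.075]
grip tip (array([ 0.42903992, -0.27661509,  0.08831132]), np.float64(0.0035243443384299624))
grip in (array([ 0.47606024, -0.27977694,  0.07053268]), np.float64(9.22207628580977e-05))
grip tip (array([ 0.42893926, -0.27883438,  0.09239438]), np.float64(0.0012007812782980187))
grip in (array([ 0.47485729, -0.27936834,  0.07680277]), np.float64(0.004356928436828811))
```

Emit:
jog_arm([
  [0.53,-0.96,0,0],
  [0.53,-0.96,0,0],
  [0,0,0,0],
  [0,0,0.9,0],
  [0,0,0.9,0],
  [0,0,0.9,0],
  [0,0,0.9,0],
  [0,0,0.9,0],
  [0,0,0.8,0],
  [0,0,0,0],
  [0,0,0,0],
])

```text
t: 3.32
tool_pos: [0.4537, -0.2796, 0.0835]
tcp_rot: [[0.998, -0.061, 0.001], [-0.061, -0.998, -0.001], [0.001, 0.001, -1.0]]
wrist_force: [-0.5, -0.1, 0.1]
width: 0.0523
```

```bash
python3 - <<'E'
from h import *
s=arm.state();print(s['t'],s['tool_pos'],s['width'],s['wrist_force'])
im=cams.grab_frame('wrist');s=cams.grab_frame('scene')
cv2.imwrite('pics/w2.png',np.vstack([im[:300],cv2.resize(s[130:250,200:400],(640,384))])[:600])
E
```

```text
3.325 [ 0.4536859  -0.27957274  0.08348019] 0.05225045328632282 [-0.53208086 -0.07689227  0.11509598]
```

View pics/w2.png

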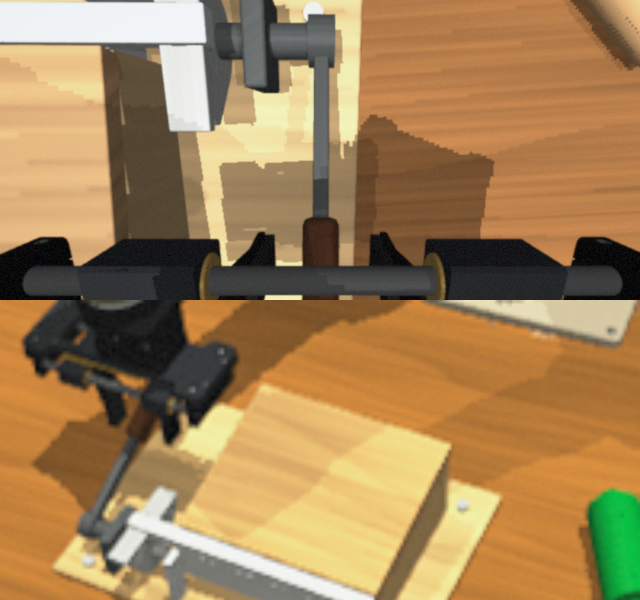

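Emit:
jog_arm([
  [0,0,0,0],
  [0,0,0,0],
  [0,0,0,0],
  [0,0,0,0],
], claw=-1)

```text
t: 3.92
tool_pos: [0.4537, -0.2785, 0.0826]
tcp_rot: [[0.998, -0.059, 0.0], [-0.059, -0.998, -0.0], [0.0, 0.0, -1.0]]
wrist_force: [0.2, 0.5, 0.4]
width: 0.0201
```

```bash
python3 -c "
import numpy as np
a=np.linspace(-1.191,0,17);r=.1204
print([[float(x),0,-float(z),0] for x,z in zip((np.diff(r*np.sin(a))/.03).round(3),(np.diff(r*np.cos(a))/.03).round(3))])"
```

```text
[[0.121, 0, -0.273, 0], [0.141, 0, -0.263, 0], [0.16, 0, -0.252, 0], [0.178, 0, -0.24, 0], [0.196, 0, -0.226, 0], [0.212, 0, -0.21, 0], [0.227, 0, -0.194, 0], [0.241, 0, -0.177, 0], [0.253, 0, -0.158, 0], [0.264, 0, -0.139, 0], [0.274, 0, -0.119, 0], [0.282, 0, -0.098, 0], [0.289, 0, -0.077, 0], [0.294, 0, -0.055, 0], [0.297, 0, -0.033, 0], [0.298, 0, -0.011, 0]]
```

Emit:
jog_arm([
  [0.12,0,-0.27,0],
  [0.14,0,-0.26,0],
  [0.16,0,-0.25,0],
  [0.18,0,-0.24,0],
  [0.2,0,-0.23,0],
  [0.21,0,-0.21,0],
  [0.23,0,-0.19,0],
  [0.24,0,-0.18,0],
])

```text
t: 4.92
tool_pos: [0.4966, -0.2814, 0.1372]
tcp_rot: [[0.998, -0.06, -0.004], [-0.06, -0.998, 0.0], [-0.004, -0.0, -1.0]]
wrist_force: [-6.4, -1.6, -6.4]
width: 0.0177
```

Emit:
jog_arm([
  [0.25,0,-0.16,0],
  [0.26,0,-0.14,0],
  [0.27,0,-0.12,0],
  [0.28,0,-0.1,0],
  [0.29,0,-0.08,0],
  [0.29,0,-0.05,0],
  [0.3,0,-0.03,0],
  [0.3,0,-0.01,0],
  [0,0,0,0],
  [0,0,0,0],
])

```text
t: 6.18
tool_pos: [0.5648, -0.2858, 0.1586]
tcp_rot: [[0.998, -0.06, -0.001], [-0.06, -0.998, -0.001], [-0.001, 0.001, -1.0]]
wrist_force: [-4.0, -2.6, -1.6]
width: 0.0176
```

```bash
python3 - <<'E'
from h import *
s=arm.state();print(s['t'],s['tool_pos'],s['width'],s['wrist_force'])
im=cams.grab_frame('wrist');s=cams.grab_frame('scene')
cv2.imwrite('pics/w3.png',np.vstack([im[:300],cv2.resize(s[130:250,200:400],(640,384))])[:640])
E
```

```text
6.175 [ 0.56481704 -0.28575225  0.15858503] 0.017599674123494814 [-4.04491263 -2.62939457 -1.6085799 ]
```

View pics/w3.png

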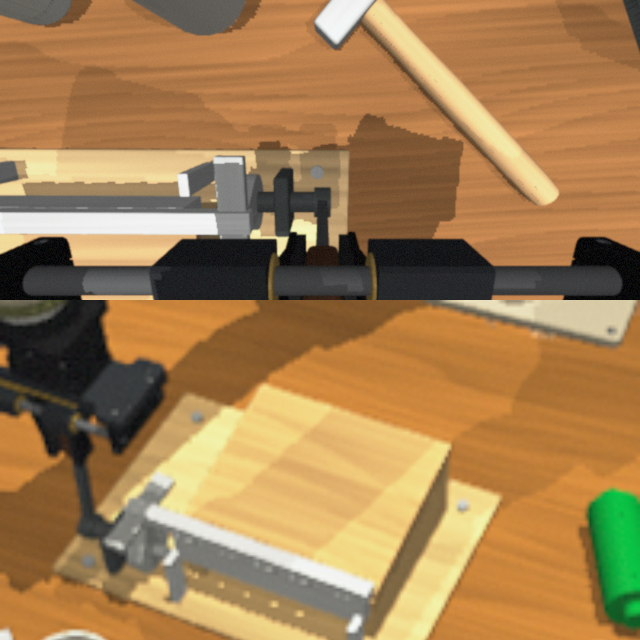

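Emit:
jog_arm([
  [0,0,0,0],
  [0,0,0,0],
  [0,0,0,0],
  [0,0,-0.8,0],
  [0,0,-1,0],
  [0,0,-1,0],
  [-1,0,-0.5,0],
  [-1,-1,0,0],
  [-1,-1,0,0],
  [-1,-1,0,0],
  [-1,-1,0,0],
  [0,-1,0,0],
  [0,0,0,0],
], claw=0.2)

```text
t: 7.9
tool_pos: [0.4246, -0.1243, 0.2579]
tcp_rot: [[0.998, -0.056, 0.002], [-0.056, -0.998, -0.001], [0.002, 0.001, -1.0]]
wrist_force: [-0.1, -0.6, 0.0]
width: 0.0524
```

```bash
python3 - <<'E'
from h import *
s=arm.state();print(s['t'],s['tool_pos'],s['width'],s['wrist_force'])
for n in('wrist','scene','top'): cv2.imwrite(f'pics/{n}4.png',cams.grab_frame(n))
print(cams.camera_info('wrist'))
t=cv2.imread('pics/top4.png');s=cv2.imread('pics/scene4.png')
cv2.imwrite('pics/t4c.png',cv2.resize(t[155:265,290:430],None,fx=5,fy=5,interpolation=cv2.INTER_CUBIC))
cv2.imwrite('pics/s4c.png',cv2.resize(s[145:260,210:365],None,fx=5,fy=5,interpolation=cv2.INTER_CUBIC))
E
```

```text
7.9 [ 0.42462472 -0.12431357  0.25787018] 0.052431181704329796 [-0.0728755  -0.59164605  0.04944248]
{'fx': 317.42295225076157, 'fy': 317.42295225076157, 'cx': 321.9932587370228, 'cy': 201.02718294002423, 'R': array([[-6.02300324e-02, -9.98184428e-01,  4.36399035e-04],
       [-9.61772662e-01,  5.81499561e-02,  2.67604052e-01],
       [-2.67143574e-01,  1.56980840e-02, -9.63528869e-01]]), 't': array([-0.10119843,  0.37927795,  0.52100751])}
```

View pics/t4c.png

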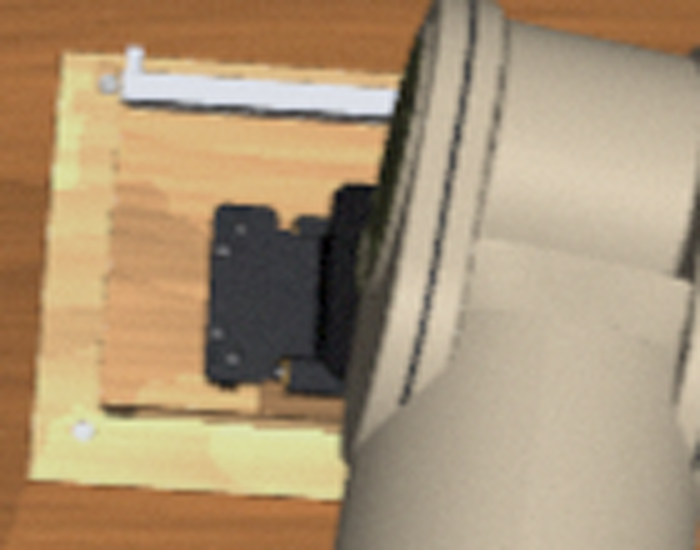

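View pics/s4c.png

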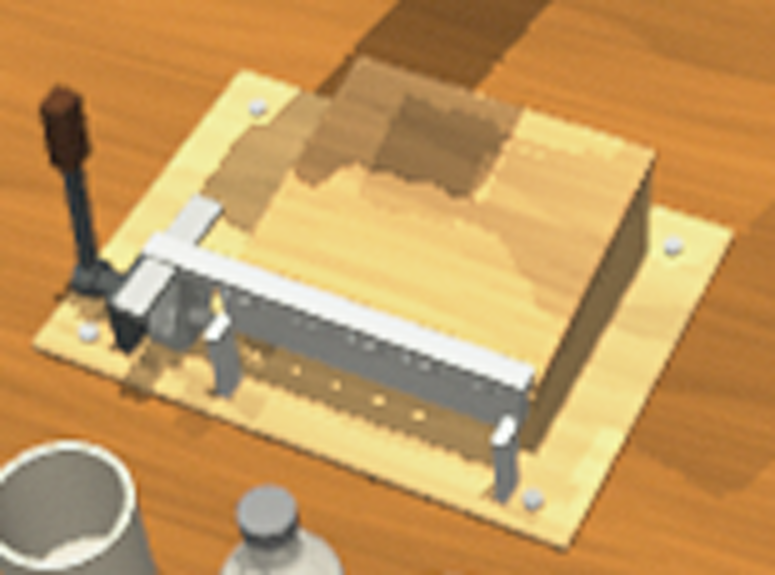

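View pics/wrist4.png

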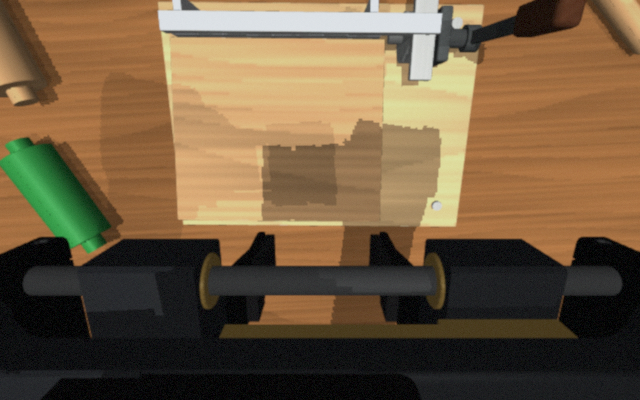

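```bash
python3 - <<'E'
from h import *
w=dict(fx=317.42295,fy=317.42295,cx=321.99326,cy=201.02718,R=np.array([[-6.02300324e-02, -9.98184428e-01,  4.36399035e-04],
       [-9.61772662e-01,  5.81499561e-02,  2.67604052e-01],
       [-2.67143574e-01,  1.56980840e-02, -9.63528869e-01]]),t=np.array([-0.10119843,  0.37927795,  0.52100751]))
S=cams.camera_info('scene')
sp=lambda u,v:np.array(((u+.5)/5-.5+210,(v+.5)/5-.5+145))
print('upL',onz(w,179,222,.104),'stopL front',onz(w,160,34,.096),'back',onz(w,160,12,.096))
psi=-.0595;x=np.array([np.cos(psi),np.sin(psi),0]);z=np.array([0,0,1]);A=np.array([.5653,-.286,.038])
print('obs top',sp(62,90),'bot',sp(72,165))
for a in(-.15,-.1,-.05,0,.05,.1,.15):
    d=np.sin(a)*x+np.cos(a)*z;print(a,proj(S,A+.145*d).round(1),proj(S,A+.095*d).round(1))
y=np.array([-np.sin(psi),np.cos(psi),0])
O=A-z*.038-.099*x+.195*y;print('O',O)
for n,p in dict(stopL_front=(.091,.095,.096),stopL_back=(.107,.095,.096),upL=(-.08,.1,.104),upR=(-.08,-.1,.104)).items():
    X=O+x*p[0]+y*p[1]+z*p[2];print(n,X,proj(S,X),proj(w,X))
for uv in[(530,382),(525,392)]:print(sp(*uv),onz(S,*sp(*uv),.096))
im=cv2.imread('pics/scene4.png');cv2.imwrite('pics/hz.png',cv2.resize(im[155:215,205:265],None,fx=10,fy=10,interpolation=cv2.INTER_CUBIC))
im=cv2.imread('pics/wrist4.png');cv2.imwrite('pics/wz.png',cv2.resize(im[0:240,120:500],None,fx=2,fy=2,interpolation=cv2.INTER_CUBIC))
E
```

```text
upL [0.40271256 0.01583147 0.104     ] stopL front [0.57222379 0.00509976 0.096     ] back [0.58907168 0.00175521 0.096     ]
obs top [222.  162.6] bot [224.  177.6]
-0.15 [223.  162.5] [224.7 176.2]
-0.1 [221.6 163.9] [223.8 177.2]
-0.05 [220.2 165.5] [222.9 178.2]
0 [218.7 167.1] [222.  179.3]
0.05 [217.3 168.9] [221.1 180.4]
0.1 [215.9 170.7] [220.3 181.6]
0.15 [214.6 172.7] [219.4 182.9]
O [ 0.47807085 -0.08545805  0.        ]
stopL_front [0.57455898 0.00396253 0.096     ] [315.0686343  217.31694455] [160.76971484  30.94244594]
stopL_back [0.59053066 0.0030111  0.096     ] [312.63340601 221.54748997] [158.20619929  10.18249912]
upL [0.4041589  0.01912218 0.104     ] [340.54698292 174.50285577] [175.42908712 220.80628146]
upR [ 0.39226592 -0.1805239   0.104     ] [280.94526138 155.67809481] [378.16179508 220.63017298]
[315.6 221. ] [0.58594294 0.00996435 0.096     ]
[314.6 223. ] [0.59328752 0.00988233 0.096     ]
```

View pics/hz.png

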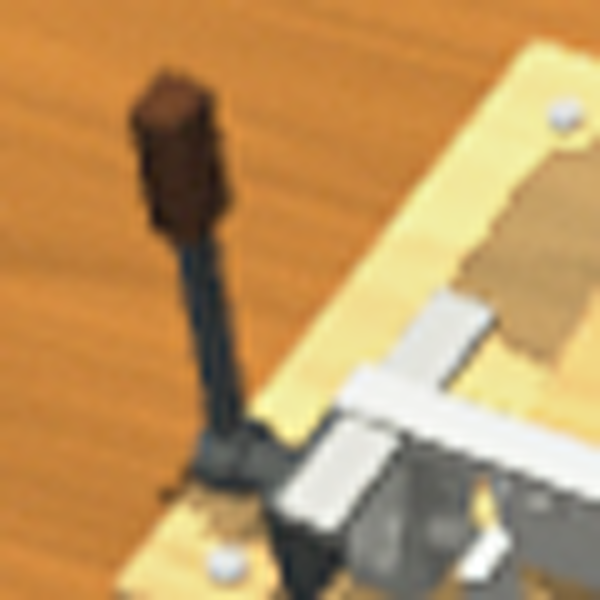

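View pics/wz.png

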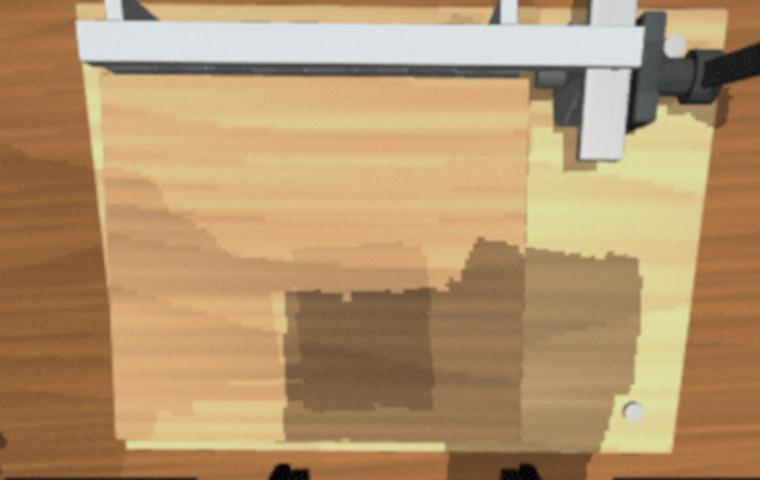

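```bash
python3 - <<'E'
from h import *
w=dict(fx=317.42295,fy=317.42295,cx=321.99326,cy=201.02718,R=np.array([[-6.02300324e-02, -9.98184428e-01,  4.36399035e-04],
       [-9.61772662e-01,  5.81499561e-02,  2.67604052e-01],
       [-2.67143574e-01,  1.56980840e-02, -9.63528869e-01]]),t=np.array([-0.10119843,  0.37927795,  0.52100751]))
S=cams.camera_info('scene')
psi=-.0595;x=np.array([np.cos(psi),np.sin(psi),0]);z=np.array([0,0,1]);A=np.array([.5653,-.286,.038])
for a in(-.2,-.1,0,.1):
    d=np.sin(a)*x+np.cos(a)*z;print(a,[proj(w,A+r*d).round(1) for r in(0,.04,.095,.145)],[proj(S,A+r*d).round(1) for r in(0,.04,.095,.145)])
im=cv2.imread('pics/wrist4.png');cv2.imwrite('pics/wz.png',cv2.resize(im[0:70,440:600],None,fx=5,fy=5,interpolation=cv2.INTER_CUBIC))
E
```

```text
-0.2 [array([467. ,  36.1]), array([484.7,  35.7]), array([517.3,  35. ]), array([561.,  34.])] [array([227.7, 200.4]), array([226.9, 190.1]), array([225.7, 175.3]), array([224.5, 161.1])]
-0.1 [array([467. ,  36.1]), array([485.6,  30.8]), array([520.5,  20.8]), array([568.3,   7.2])] [array([227.7, 200.4]), array([226.1, 190.9]), array([223.8, 177.2]), array([221.6, 163.9])]
0 [array([467. ,  36.1]), array([486.3,  25.9]), array([523. ,   6.5]), array([574.2, -20.6])] [array([227.7, 200.4]), array([225.4, 191.8]), array([222. , 179.3]), array([218.7, 167.1])]
0.1 [array([467. ,  36.1]), array([486.8,  21.1]), array([524.8,  -7.7]), array([578.5, -48.5])] [array([227.7, 200.4]), array([224.7, 192.8]), array([220.3, 181.6]), array([215.9, 170.7])]
```

View pics/wz.png

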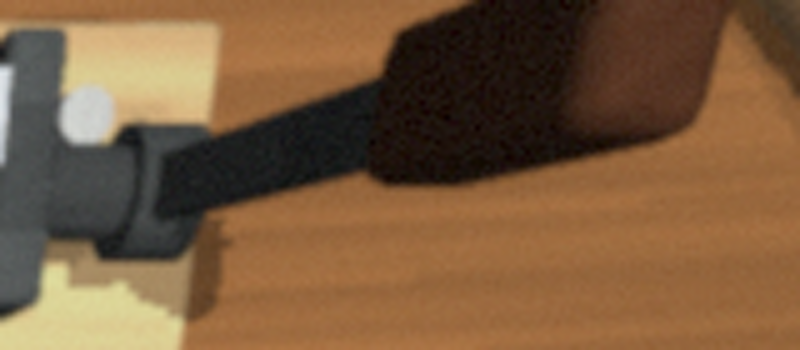

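Emit:
jog_arm([
  [0.83,0.85,0,0],
  [0.83,0.85,0,0],
  [0.83,0.85,0,0],
  [0.83,0.85,0,0],
  [0.83,0.85,0,0],
  [0.83,0.85,0,0],
  [0,0,0,0],
  [0,0,0,0],
])

```text
t: 9.05
tool_pos: [0.564, -0.2883, 0.2566]
tcp_rot: [[0.998, -0.06, -0.001], [-0.06, -0.998, 0.001], [-0.001, -0.0, -1.0]]
wrist_force: [-0.3, -1.0, -0.7]
width: 0.052
```

```bash
python3 - <<'E'
from h import *
s=arm.state();print(s['t'],s['tool_pos'])
cv2.imwrite('pics/w5.png',cams.grab_frame('wrist'))
s=cams.grab_frame('scene');cv2.imwrite('pics/s5.png',cv2.resize(s[130:250,200:400],(640,384)))
E
```

```text
9.05 [ 0.56397935 -0.28833078  0.25659257]
```

View pics/w5.png

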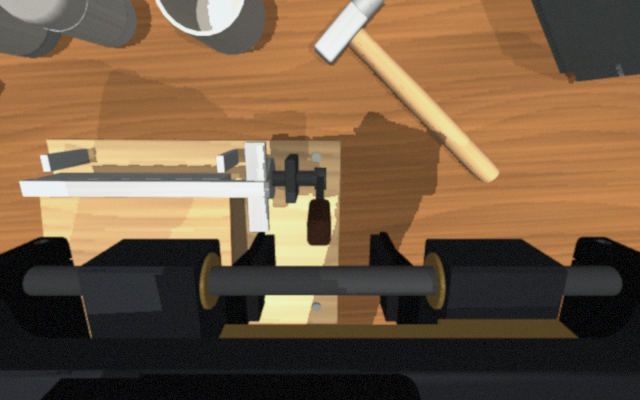

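```bash
python3 - <<'E'
from h import *
w=cams.camera_info('wrist')
psi=-.0595;x=np.array([np.cos(psi),np.sin(psi),0]);z=np.array([0,0,1])
for ax in(.5633,.5653):
  A=np.array([ax,-.286,.038])
  for a in(-.2,-.1,0):
    d=np.sin(a)*x+np.cos(a)*z;print(ax,a,[proj(w,A+r*d).round(1) for r in(0,.04,.095,.145)],[proj(w,A+.145*d+k*(np.cos(a)*x-np.sin(a)*z)).round(1) for k in(-.011,.011)])
im=cv2.imread('pics/w5.png');cv2.imwrite('pics/wz5.png',cv2.resize(im[150:260,240:370],None,fx=5,fy=5,interpolation=cv2.INTER_CUBIC))
E
```

```text
0.5633 -0.2 [array([320.7, 179.2]), array([320.6, 194.2]), array([320.4, 220.8]), array([320.1, 254.5])] [array([320.1, 266.1]), array([320. , 242.4])]
0.5633 -0.1 [array([320.7, 179.2]), array([320.6, 190.6]), array([320.3, 211.3]), array([320. , 237.9])] [array([320.1, 251. ]), array([320. , 224.4])]
0.5633 0 [array([320.7, 179.2]), array([320.6, 187. ]), array([320.3, 201.1]), array([320. , 219.7])] [array([320. , 233.9]), array([320. , 205.1])]
0.5653 -0.2 [array([320.6, 177.5]), array([320.5, 192.3]), array([320.2, 218.7]), array([319.9, 252.1])] [array([319.9, 263.8]), array([319.9, 239.9])]
0.5653 -0.1 [array([320.6, 177.5]), array([320.5, 188.8]), array([320.2, 209.1]), array([319.9, 235.4])] [array([319.9, 248.5]), array([319.8, 221.8])]
0.5653 0 [array([320.6, 177.5]), array([320.5, 185.1]), array([320.2, 198.9]), array([319.8, 217. ])] [array([319.8, 231.3]), array([319.8, 202.4])]
```

View pics/wz5.png

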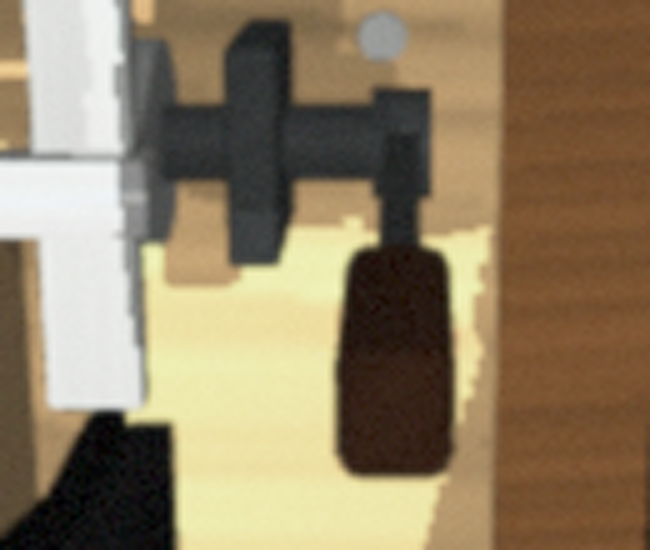

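Emit:
jog_arm([
  [-0.3,0,0.6,0],
  [0,0,0.9,0],
  [0,0,0.9,0],
  [0,0,0.9,0],
  [0,0,0,0],
])

```text
t: 9.78
tool_pos: [0.554, -0.2867, 0.1567]
tcp_rot: [[0.998, -0.059, -0.003], [-0.059, -0.998, 0.001], [-0.003, -0.001, -1.0]]
wrist_force: [-0.4, -0.3, 0.8]
width: 0.0521
```

Emit:
jog_arm([
  [0,0,0,0],
  [0,0,0,0],
  [0,0,0,0],
  [0,0,0,0],
  [0,0,0,0],
  [0.12,0,0,0],
  [0.12,0,0,0],
  [0.11,0,0,0],
  [0,0,0,0],
  [0,0,0,0],
], claw=-1)

```text
t: 11.02
tool_pos: [0.5653, -0.2861, 0.1585]
tcp_rot: [[0.998, -0.058, -0.002], [-0.058, -0.998, 0.003], [-0.002, -0.002, -1.0]]
wrist_force: [-5.3, 6.9, 6.9]
width: 0.0178
```

Emit:
jog_arm([
  [0,0,0,0],
  [0,0,0,0],
  [0,0,0,0],
  [0,0,-0.9,0],
  [0,0,-0.9,0],
  [0,0,-0.9,0],
  [0,0,-0.6,0],
  [0,0,0,0],
  [0,0,0,0],
], claw=0.2)

```text
t: 12.15
tool_pos: [0.5654, -0.2881, 0.2559]
tcp_rot: [[0.998, -0.059, -0.001], [-0.059, -0.998, 0.001], [-0.001, -0.0, -1.0]]
wrist_force: [0.5, 0.1, 0.2]
width: 0.0519
```

```bash
python3 - <<'E'
from h import *
w=cams.camera_info('wrist')
im=cams.grab_frame('wrist');cv2.imwrite('pics/w6.png',im)
print(arm.state()['tool_pos'])
psi=-.0595;x=np.array([np.cos(psi),np.sin(psi),0]);z=np.array([0,0,1])
A=np.array([.5643,-.286,.038])
for a in(-.1,0,.1):
    d=np.sin(a)*x+np.cos(a)*z;print(a,[proj(w,A+r*d).round(1) for r in(0,.04,.095,.145)],[proj(w,A+.145*d+k*(np.cos(a)*x-np.sin(a)*z)).round(1) for k in(-.011,.011)])
cv2.imwrite('pics/wz6.png',cv2.resize(im[150:260,240:370],None,fx=5,fy=5,interpolation=cv2.INTER_CUBIC))
E
```

```text
[ 0.56527548 -0.28803533  0.25571699]
-0.1 [array([320.5, 179.5]), array([320.3, 191.1]), array([320., 212.]), array([319.6, 239. ])] [array([319.6, 252.1]), array([319.5, 225.5])]
0 [array([320.5, 179.5]), array([320.3, 187.4]), array([320. , 201.8]), array([319.5, 220.7])] [array([319.6, 234.9]), array([319.5, 206. ])]
0.1 [array([320.5, 179.5]), array([320.3, 183.6]), array([320. , 191.1]), array([319.5, 201. ])] [array([319.5, 216.2]), array([319.5, 185.6])]
```

View pics/wz6.png

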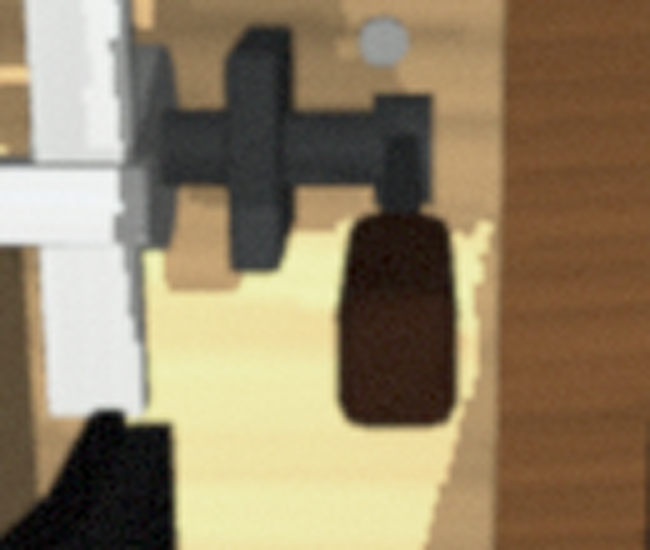

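```bash
python3 - <<'E'
from h import *
T=cams.camera_info('top')
print(arm.state()['qpos'].round(3) if hasattr(arm.state()['qpos'],'round') else arm.state()['qpos'])
tp=lambda u,v:((u+.5)/3.5-.5+160,(v+.5)/3.5-.5+95)
a=onz(T,*tp(263,190),.035);b=onz(T,*tp(307,342),.027)
print(a,b,np.linalg.norm(a-b),(a+b)/2,np.arctan2(*(a-b)[1::-1]))
# body corners
for u,v in[(240,207),(300,192),(272,340),(333,320)]:print(onz(T,*tp(u,v),.03))
c=(a+b)/2;s=arm.state();R=np.array(s['tcp_rot']);print(R.T@(c-s['tool_pos']),np.hypot(*c[:2]))
E
```

```text
[ 0.583  0.359 -0.242  1.401  0.086  1.393 -1.29 ]
[0.66662341 0.24633151 0.035     ] [0.53664311 0.20554413 0.027     ] 0.13646424127026088 [0.60163326 0.22593782 0.031     ] 0.30406568625604524
[0.65298537 0.26628873 0.03      ]
[0.66668273 0.215989   0.03      ]
[0.53761649 0.23415653 0.03      ]
[0.5549871  0.18397133 0.03      ]
[ 0.00616765 -0.51507464  0.22505131] 0.6426589124022235
```

Emit:
jog_arm([
  [-0.2,-0.99,0,0],
  [-0.2,-0.99,0,0],
  [-0.2,-0.99,0,0],
  [-0.2,-0.99,0,0],
  [-0.2,-0.99,0,0],
  [-0.2,-0.99,0,0],
  [-0.2,-0.99,0,0],
  [-0.2,-0.99,0,0],
  [-0.2,-0.99,0,0],
  [-0.2,-0.99,0,0],
  [-0.2,-0.99,0,0],
  [-0.2,-0.99,0,0],
  [-0.2,-0.99,0,0],
  [-0.2,-0.99,0,0],
  [-0.2,-0.99,0,0],
  [-0.2,-0.99,0,-0.038],
  [0,0,0,-0.038],
  [0,0,0,-0.038],
  [0,0,0,0],
  [0,0,0,0],
], claw=0.8)

```text
t: 14.7
tool_pos: [0.498, 0.1917, 0.2567]
tcp_rot: [[0.957, 0.292, -0.001], [0.292, -0.957, -0.0], [-0.001, 0.0, -1.0]]
wrist_force: [-0.7, -0.1, -0.3]
width: 0.0779
```

```bash
python3 - <<'E'
from h import *
w=cams.camera_info('wrist')
im=cams.grab_frame('wrist');cv2.imwrite('pics/w7.png',im)
np.savez('w7.npz',**w)
s=arm.state();print(s['t'],s['tool_pos'],s['tcp_rot'],s['width'])
E
```

```text
14.75 [0.4980813  0.19169856 0.25681238] [[ 9.56425547e-01  2.91976034e-01 -4.10924162e-04]
 [ 2.91975984e-01 -9.56425634e-01 -1.77465408e-04]
 [-4.44834048e-04  4.97524637e-05 -9.99999900e-01]] 0.0786258100828099
```

View pics/w7.png

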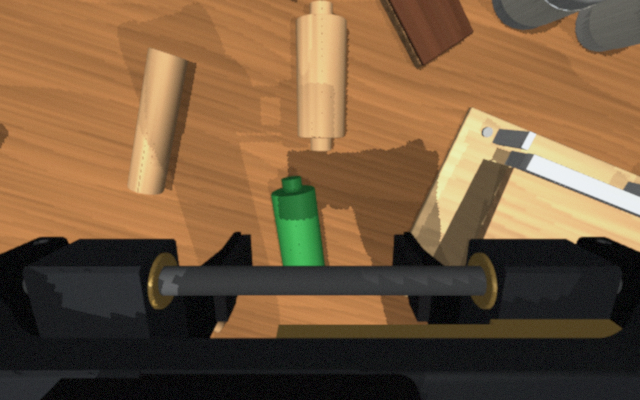

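```bash
python3 - <<'E'
import cv2
im=cv2.imread('pics/w7.png');cv2.imwrite('pics/w7c.png',cv2.resize(im[0:165,270:380],None,fx=3.6,fy=3.6,interpolation=cv2.INTER_CUBIC))
E
```

```text
(no output)
```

View pics/w7c.png

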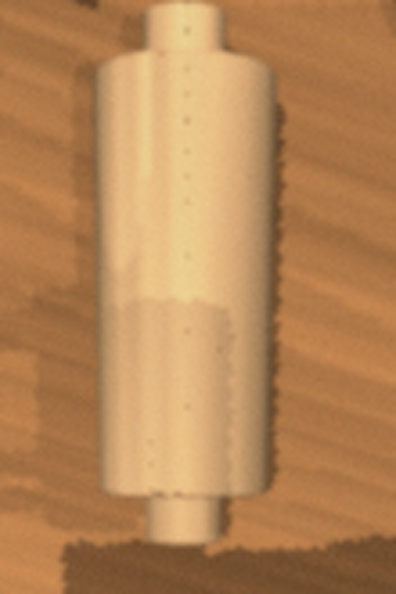

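```bash
python3 - <<'E'
from h import *
w=dict(np.load('w7.npz'))
s=arm.state();R=np.array(s['tcp_rot']);p=np.array(s['tool_pos'])
print('cam',R.T@(ray(w,0,0)[0]-p))
px=lambda u,v:((u+.5)/3.6-.5+270,(v+.5)/3.6-.5)
for n,u,v,zs in[('far body',186,52,(.054,.027)),('near body',186.5,494,(.054,.027,.0)),('far stub',185.5,3,(.039,.027)),('near stub',185.5,543,(.039,.027,.015)),('mid L/R',186.5,273,(.027,))]:
    for z in zs: print(n,z,(R.T@(onz(w,*px(u,v),z)-p)).round(4), onz(w,*px(u,v),z).round(4))
E
```

```text
cam [ 7.37199258e-02 -9.27374045e-05 -1.43077096e-01]
far body 0.054 [ 0.1659 -0.0005  0.2027] [0.6565 0.2406 0.054 ]
far body 0.027 [ 0.1731 -0.0006  0.2297] [0.6634 0.2428 0.027 ]
near body 0.054 [ 0.0487 -0.0006  0.2028] [0.5444 0.2064 0.054 ]
near body 0.027 [ 0.0467 -0.0006  0.2298] [0.5425 0.2059 0.027 ]
near body 0.0 [ 0.0448 -0.0006  0.2568] [0.5406 0.2053 0.    ]
far stub 0.039 [ 0.1821 -0.0007  0.2177] [0.672  0.2455 0.039 ]
far stub 0.027 [ 0.1857 -0.0007  0.2297] [0.6754 0.2466 0.027 ]
near stub 0.039 [ 0.0325 -0.0009  0.2178] [0.5288 0.202  0.039 ]
near stub 0.027 [ 0.0311 -0.0009  0.2298] [0.5275 0.2016 0.027 ]
near stub 0.015 [ 0.0297 -0.001   0.2418] [0.5261 0.2013 0.015 ]
mid L/R 0.027 [ 0.113  -0.0005  0.2298] [0.6059 0.2251 0.027 ]
```

Emit:
jog_arm([
  [0.9,0,0,0],
  [0.9,-0.02,0,0],
  [0.9,0,0,0],
  [0.88,0,0,0],
  [0,0,0.95,0],
  [0,0,1,0],
  [0,0,1,0],
  [0,0,1,0],
  [0,0,1,0],
  [0,0,1,0],
  [0,0,0.6,0],
  [0,0,0.4,0],
  [0,0,0.3,0],
  [0,0,0,0],
  [0,0,0,0],
])

```text
t: 16.62
tool_pos: [0.6011, 0.2243, 0.0404]
tcp_rot: [[0.956, 0.294, 0.001], [0.294, -0.956, 0.0], [0.001, 0.0, -1.0]]
wrist_force: [0.5, -0.3, 0.7]
width: 0.0778
```

```bash
python3 - <<'E'
from h import *
s=arm.state();print(s['t'],s['tool_pos'],s['width'],s['wrist_force'])
cv2.imwrite('pics/w8.png',cams.grab_frame('wrist'))
E
```

```text
16.625 [0.6010838  0.22427469 0.04042785] 0.07783672045985697 [ 0.51277214 -0.25889571  0.70700731]
```

View pics/w8.png

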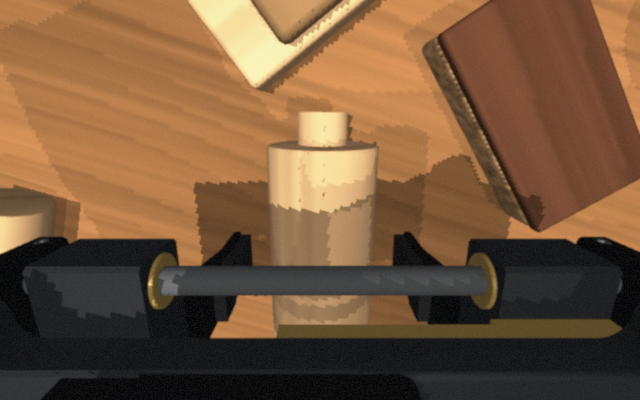

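Emit:
jog_arm([
  [0,0,0,0],
  [0,0,0,0],
  [0,0,0,0],
  [0,0,0,0],
  [0,0,-0.3,0],
  [0,0,-0.5,0],
  [0,0,0,0],
], claw=-1)

```text
t: 17.55
tool_pos: [0.6016, 0.2245, 0.0657]
tcp_rot: [[0.956, 0.294, 0.003], [0.294, -0.956, 0.001], [0.003, -0.0, -1.0]]
wrist_force: [0.3, -0.4, -0.9]
width: 0.0536
```

```bash
python3 - <<'E'
from h import *
w=cams.camera_info('wrist');s=arm.state();print(s['t'],s['tool_pos'],s['width'],s['wrist_force'])
im=cams.grab_frame('wrist')
cv2.imwrite('pics/w9.png',im)
cv2.imwrite('pics/w9c.png',cv2.resize(im[80:250,240:400],None,fx=4,fy=3.5,interpolation=cv2.INTER_CUBIC))
np.savez('w9.npz',**w,tr=s['tcp_rot'],tpp=s['tool_pos'])
E
```

```text
17.55 [0.60163831 0.22454093 0.06565993] 0.053588438818450455 [ 0.25206342 -0.43493214 -0.85534451]
```

View pics/w9c.png

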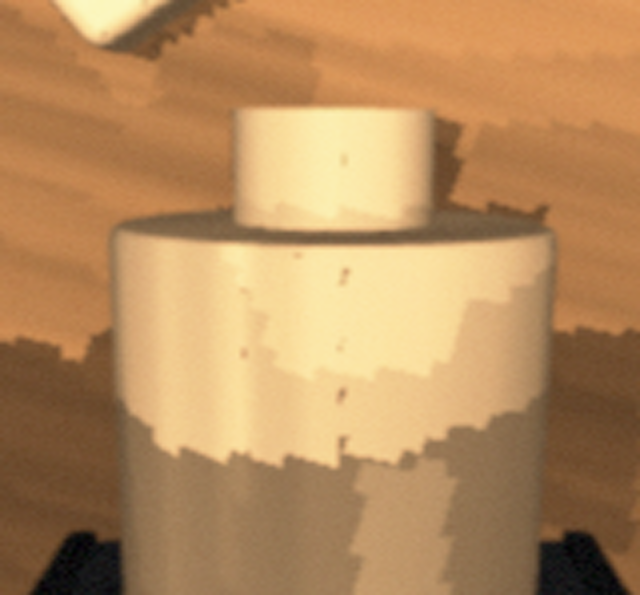

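```bash
python3 - <<'E'
from h import *
w=dict(np.load('w9.npz'));R=w['tr'];p=w['tpp']
print(arm.state()['t'],arm.state()['tool_pos'],arm.state()['width'],np.round(arm.state()['qpos'],2))
for n,u,v,tz in[('body edge',323.5,148.5,-.0136),('stub end',323.5,110.8,.0014)]:
    X=onz(w,u,v,p[2]-tz);print(n,(R.T@(X-p)).round(4))
psi=-.0595;x=np.array([np.cos(psi),np.sin(psi),0]);y=np.array([-np.sin(psi),np.cos(psi),0])
A=np.array([.5643,-.286,0]);O=A-.099*x+.195*y
print('O from axle',O,'rest',O+.067*x)
E
```

```text
17.6 [0.60117177 0.22424242 0.06471144] 0.053605649660964816 [-0.02  0.58 -0.54  1.58  0.33  1.08 -1.92]
body edge [ 0.0598  0.0005 -0.0134]
stub end [0.0746 0.0006 0.0016]
O from axle [ 0.47707085 -0.08545805  0.        ] rest [ 0.54395228 -0.0894422   0.        ]
```

Emit:
jog_arm([
  [0,0,-0.9,0],
  [0,0,-1,0],
  [0,0,-1,0],
  [0,0,-1,0],
  [0,0,-1,0],
  [0,0,-1,0],
  [-0.49,0.94,0,0],
  [-0.49,0.94,0,0],
  [-0.49,0.94,0,0],
  [-0.49,0.94,0,0],
  [-0.49,0.94,0,0],
  [-0.49,0.94,0,0],
  [-0.49,0.94,0,0],
  [-0.49,0.94,0,0],
  [-0.49,0.94,0,0],
  [-0.49,0.94,0,0],
  [0,0,0,0],
])

```text
t: 19.73
tool_pos: [0.5424, -0.0918, 0.2402]
tcp_rot: [[0.957, 0.29, -0.001], [0.29, -0.957, -0.001], [-0.001, 0.001, -1.0]]
wrist_force: [0.7, 0.6, -2.0]
width: 0.0533
```

Emit:
jog_arm([
  [0,0,0,-0.048],
  [0,0,0,-0.048],
  [0,0,0,-0.048],
  [0,0,0,-0.048],
  [0,0,0,-0.048],
  [0,0,0,-0.048],
  [0,0,0,-0.048],
  [0,0,0,-0.05],
  [0,0,0,0],
  [0,0,0,0],
])

```text
t: 20.98
tool_pos: [0.5431, -0.0882, 0.2406]
tcp_rot: [[0.062, 0.998, -0.0], [0.998, -0.062, 0.0], [0.0, -0.0, -1.0]]
wrist_force: [-0.1, 0.3, -0.9]
width: 0.0532
```

```bash
python3 - <<'E'
from h import *
w=cams.camera_info('wrist');s=arm.state();print(s['t'],s['tool_pos'],s['tcp_rot'],s['width'],s['wrist_force'],np.round(s['qpos'],2))
im=cams.grab_frame('wrist');np.savez('w10.npz',**w,tr=s['tcp_rot'],tpp=s['tool_pos'])
cv2.imwrite('pics/w10.png',im)
cv2.imwrite('pics/s10.png',cams.grab_frame('scene'))
E
```

```text
20.975 [ 0.54311709 -0.08823986  0.24055748] [[ 6.22871038e-02  9.98058270e-01 -8.08907202e-05]
 [ 9.98058267e-01 -6.22870944e-02  1.14198462e-04]
 [ 1.08938272e-04 -8.78467435e-05 -9.99999990e-01]] 0.05316695401105066 [-0.06024865  0.2683279  -0.92040028] [ 0.58  0.22 -0.58  1.64  0.12  1.32 -0.08]
```

View pics/w10.png

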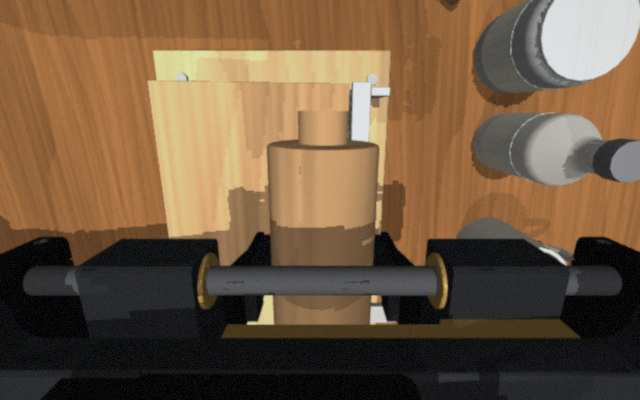

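View pics/s10.png

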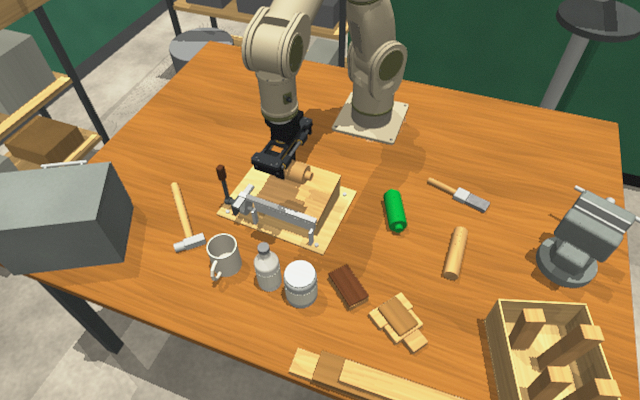

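```bash
python3 - <<'E'
from h import *
w=dict(np.load('w10.npz'))
im=cv2.imread('pics/w10.png');cv2.imwrite('pics/w10c.png',cv2.resize(im[40:150,140:400],None,fx=3,fy=3,interpolation=cv2.INTER_CUBIC))
E
```

```text
(no output)
```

View pics/w10c.png

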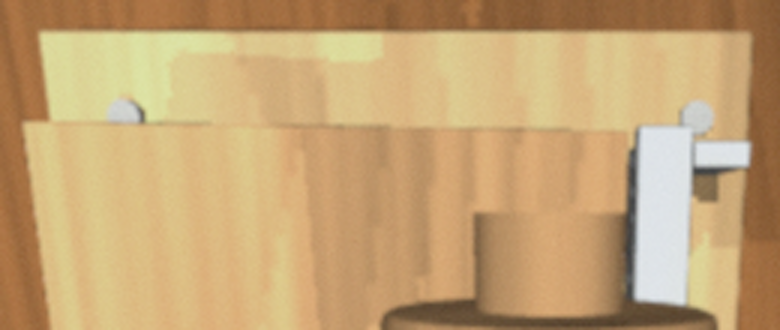

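```bash
python3 - <<'E'
from h import *
w=dict(np.load('w10.npz'));R=w['tr'];p=w['tpp']
px=lambda u,v:((u+.5)/3-.5+140,(v+.5)/3-.5+40)
psi=-.0595;x=np.array([np.cos(psi),np.sin(psi),0]);y=np.array([-np.sin(psi),np.cos(psi),0])
for n,u,v,z,rx,ry in[('stop front end',638,127,.096,.091,.095),('stop back end',693,127,.096,.107,.095),('stop front mid',635,300,.096,.091,None),('stop back',688,300,.096,.107,None),('bed up',24,122,.104,-.08,.1),('board BL',40,31,.008,None,None),('board TL',751,31,.008,None,None)]:
    X=onz(w,*px(u,v),z);l=R.T@(X-p)
    print(n,X.round(4),'tool',l.round(4),'O.x(ramp) offset from tcp',(None if rx is None else round(X@x-rx-p@x,4)),(None if ry is None else round(X@y-ry-p@y,4)))
E
```

```text
stop front end [0.5755 0.0086 0.096 ] tool [0.0986 0.0263 0.1446] O.x(ramp) offset from tcp -0.0644 0.0036
stop back end [0.5911 0.0076 0.096 ] tool [0.0986 0.0419 0.1446] O.x(ramp) offset from tcp -0.0648 0.0035
stop front mid [ 0.5728 -0.0397  0.096 ] tool [0.0502 0.0266 0.1446] O.x(ramp) offset from tcp -0.0643 None
stop back [ 0.5885 -0.0407  0.096 ] tool [0.0502 0.0424 0.1446] O.x(ramp) offset from tcp -0.0645 None
bed up [0.4058 0.0199 0.104 ] tool [ 0.0993 -0.1438  0.1366] O.x(ramp) offset from tcp -0.0635 -0.0003
board BL [0.3693 0.0619 0.008 ] tool [ 0.139  -0.1828  0.2326] O.x(ramp) offset from tcp None None
board TL [0.6259 0.0458 0.008 ] tool [0.1389 0.0743 0.2326] O.x(ramp) offset from tcp None None
```

Emit:
jog_arm([
  [0,0.06,0,0],
  [0,0,0.7,0],
  [0,0,0.9,0],
  [0,0,0.9,0],
  [0,0,0.7,0],
  [0,0,0.4,0],
  [0,0,0.2,0],
  [0,0,0,0],
  [0,0,0,0],
])

```text
t: 22.2
tool_pos: [0.5454, -0.0889, 0.1274]
tcp_rot: [[0.059, 0.998, 0.001], [0.998, -0.059, -0.0], [-0.0, 0.001, -1.0]]
wrist_force: [0.5, 0.3, -1.7]
width: 0.0531
```

```bash
python3 - <<'E'
from h import *
w=cams.camera_info('wrist');s=arm.state();print(s['t'],s['tool_pos'],s['tcp_rot'][0],s['width'],s['wrist_force'])
im=cams.grab_frame('wrist');np.savez('w11.npz',**w,tr=s['tcp_rot'],tpp=s['tool_pos'])
sc=cams.grab_frame('scene')
cv2.imwrite('pics/w11.png',np.vstack([im[:280],cv2.resize(sc[150:250,210:370],(640,400))])[:600])
E
```

```text
22.2 [ 0.54539294 -0.0888652   0.12742335] [0.05948163 0.99822867 0.00120543] 0.0531187642109653 [ 0.50722975  0.26204698 -1.70490633]
```

View pics/w11.png

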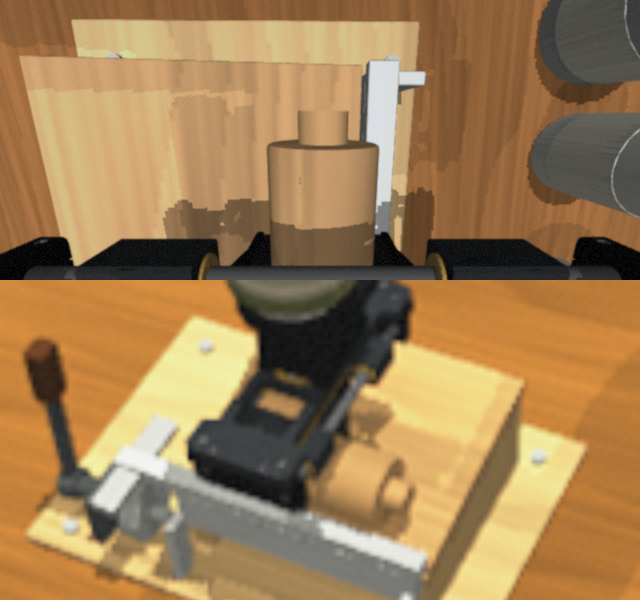

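```bash
python3 - <<'E'
from h import *
w=dict(np.load('w11.npz'));R=w['tr'];p=w['tpp']
im=cv2.imread('pics/w11.png')[:280]
for v in(75,90,110,130):
    r=im[v,350:410].astype(int); sat=r.max(1)-r.min(1); wh=np.where((sat<25)&(r.min(1)>150))[0]+350
    print(v,wh.min(),wh.max(),[(R.T@(onz(w,u,v,.096)-p)).round(4)[:2] for u in(wh.min()-.5,wh.max()+.5)])
E
```

```text
75 369 409 [array([0.0922, 0.0243]), array([0.0922, 0.0454])]
90 368 397 [array([0.0849, 0.024 ]), array([0.0849, 0.0396])]
110 368 396 [array([0.0749, 0.0244]), array([0.0749, 0.0398])]
130 367 394 [array([0.0646, 0.0243]), array([0.0646, 0.0393])]
```

Emit:
jog_arm([
  [0,-0.02,0.05,0],
  [0,0,0.05,0],
  [0,0,0.05,0],
  [0,0,0,0],
  [0,0,0,0],
])

```text
t: 22.92
tool_pos: [0.5444, -0.0888, 0.1222]
tcp_rot: [[0.059, 0.998, 0.0], [0.998, -0.059, -0.0], [-0.0, 0.0, -1.0]]
wrist_force: [-0.2, -0.3, -1.9]
width: 0.0537
```

Emit:
jog_arm([
  [0,0,0.03,0],
  [0,0,0,0],
  [0,0,0,0],
])

```text
t: 23.3
tool_pos: [0.5443, -0.0888, 0.1213]
tcp_rot: [[0.059, 0.998, 0.0], [0.998, -0.059, -0.0], [-0.0, 0.0, -1.0]]
wrist_force: [-0.8, -0.2, -1.3]
width: 0.0532
```

Emit:
jog_arm([
  [0,0,0.03,0],
  [0,0,0,0],
  [0,0,0,0],
])

```text
t: 23.68
tool_pos: [0.5444, -0.0888, 0.1207]
tcp_rot: [[0.059, 0.998, 0.0], [0.998, -0.059, -0.0], [-0.0, 0.0, -1.0]]
wrist_force: [-2.8, 0.7, 3.6]
width: 0.0537
```

Emit:
jog_arm([
  [0,0,0,0],
  [0,0,0,0],
  [0,0,0,0],
  [0,0,0,0],
], claw=0.6)

```text
t: 24.18
tool_pos: [0.5443, -0.0888, 0.1203]
tcp_rot: [[0.059, 0.998, 0.0], [0.998, -0.059, -0.0], [-0.0, 0.0, -1.0]]
wrist_force: [-0.1, 0.4, -0.6]
width: 0.0692
```

```bash
python3 - <<'E'
from h import *
s=arm.state();print(s['t'],s['tool_pos'],s['width'],s['wrist_force'])
im=cams.grab_frame('wrist')
sc=cams.grab_frame('scene')
cv2.imwrite('pics/w12.png',np.vstack([im[:280],cv2.resize(sc[150:250,210:370],(640,400))])[:600])
E
```

```text
24.175 [ 0.54432526 -0.08881229  0.12029372] 0.06920779067544963 [-0.07930261  0.38473571 -0.55740147]
```

View pics/w12.png

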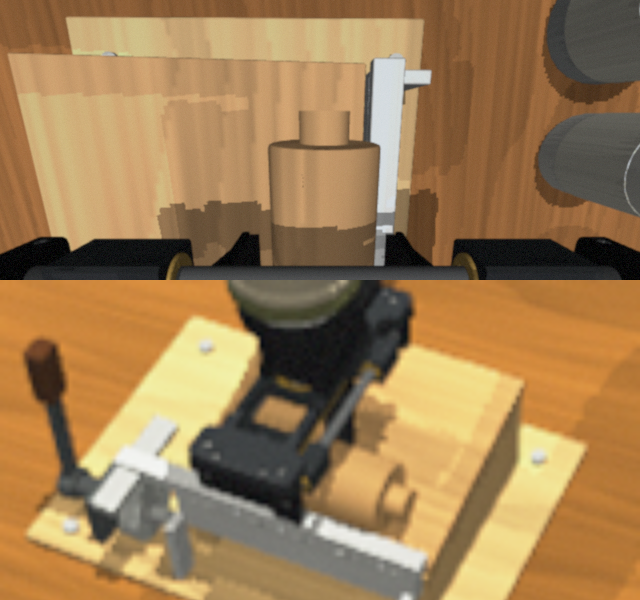

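Emit:
jog_arm([
  [0,0,-0.3,0],
  [0,0,-0.6,0],
  [0,0,-1,0],
  [0,0,-1,0],
  [0,0,-1,0],
  [0,0,-1,0],
  [0,-1,-0.5,0],
  [0,-1,0,0],
  [0,-1,0,0],
  [-0.5,-1,0,0],
  [-0.5,-1,0,0],
  [-0.5,0,0,0],
  [0,0,0,0],
])

```text
t: 25.9
tool_pos: [0.3923, -0.1255, 0.2833]
tcp_rot: [[0.061, 0.998, 0.001], [0.998, -0.061, -0.001], [-0.001, 0.002, -1.0]]
wrist_force: [-0.1, -0.4, 0.2]
width: 0.0694
```

```bash
python3 - <<'E'
from h import *
s=arm.state();print(s['t'],s['tool_pos'],s['width'],s['wrist_force'])
t=cams.grab_frame('top')
sc=cams.grab_frame('scene')
cv2.imwrite('pics/s13.png',cv2.resize(sc[140:260,210:370],None,fx=4.9,fy=4.9,interpolation=cv2.INTER_CUBIC))
cv2.imwrite('pics/t13.png',t)
E
```

```text
25.9 [ 0.39231383 -0.1254782   0.28326391] 0.06943083490240162 [-0.10664075 -0.37903435  0.22378887]
```

View pics/s13.png

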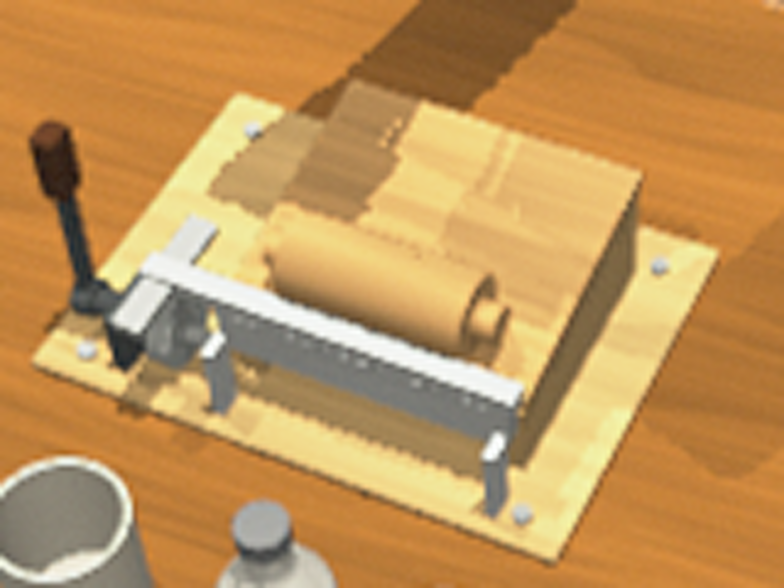

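View pics/t13.png

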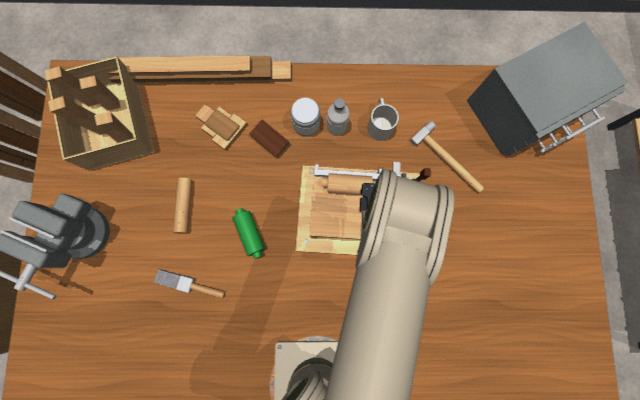

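```bash
python3 - <<'E'
from rig import arm
print(arm.close_job(), arm.state()['t'])
E
```

```text
the job is handed in; nothing more can be done
the job is handed in; nothing more can be done
```

The job is done and handed in at about 26 s. The cam handle stands upright with the stop bar raised. The wooden stubbed blank lies across the middle of the ramp bed against the bar.

- **Cam handle:** The first swing stopped about 0.09 rad short of upright, so I gripped the handle again and corrected it. The last close wrist view put it within about 0.01 rad of upright. It looked the same in the pictures after the placing.
- **Blank:** I told it apart from the green look-alike and the plain dowel. I gripped it within about 1 mm of its middle and lowered it until contact showed, about 4 N at the wrist, before opening the gripper. It stayed against the bar after release and retreat.
- **Everything else:** In the final top view the dowel, green piece and other bench items are where they were at the start. The gripper was clear and the wrist force was about zero.
- **Disagreement between checks:** Estimates of the ramp's centre line differed by about 4 to 5 mm across views, so the blank may be about 4 mm off the middle sideways.

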